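Scan the covered seam with the sprung stylus

TASK

Take the sprung ball stylus out of its stand and, leaning it in under the cover strip, press its ball lightly into the corner where the base plate meets the fence bar, at the left-hand scribed line as seen from the robot (the bar is set by hand: feel for it and never force the stylus). Guide the ball slowly, about 2 cm a second, and without lifting along this seam to the right-hand line, touching plate and bar all the way. Then put the stylus back upright and fully down in its stand; leave the other things on the table where they are.

Things in the scene. Friction and masses are not known exactly. Their poses are not given: they have to be found in the camera images.
- fixture: Fixed seam fixture. Origin: centre of the underside of its aluminium base plate (120 mm in x, 170 mm in y, top at z = 12 mm). +x points away from the robot, +y to its left, give or take the yaw. The seam runs straight along y on the plate, at the foot of the bar, between two steel posts (y = +-69 to +-81 mm, x = 0 to 46 mm).
- cover_edge (a point): Middle of the lower front edge (x = 0, z = 60 mm in the fixture) of the flat steel cover strip on the posts: x = 0 to 46 mm, y = -81 to 81 mm, z = 60 to 66 mm, screw heads to 69 mm. It overhangs the seam, so a vertical stylus cannot reach the corner; one leaning about 35 degrees, its top towards the robot (fixture -x), goes in under it.
- fence: Holder of the steel bar, behind it; origin and axes those of the fixture, whatever the bar's setting. The bar: y = -62 to 62 mm, z = 12.5 to 42.5 mm, parallel to y. It is set by hand and stays put: its front face (towards -x), whose foot is the seam, stands anywhere from x = 17 to 26 mm in the fixture frame, different each time and not reported.
- line_left (a point): On the plate's top at the left-hand thin black scribed line that crosses the plate in front of the seam: fixture x = 0, y = +45 mm, z = 12 mm. The bar goes on for 17 mm beyond the line.
- line_right (a point): The same at the right-hand scribed line: fixture x = 0, y = -45 mm, z = 12 mm.
- stylus: Loose stylus, 172 mm long, upright in its stand. Origin: lowest point of its ball; z up its axis. Ball 8 mm in diameter on a 5 mm rod up to z = 68 mm, sprung: slides up to 8 mm into the barrel (1.6 N at first, 8 N fully in). Barrel 18 mm in diameter, collar 34 mm in diameter at z = 104 to 109 mm, round black grip 18 mm in diameter, z = 109 to 168 mm: hold it at 140 mm.
- ball (a point): Centre of the stylus ball (radius 4 mm), on the stylus axis 4 mm above the stylus origin when not pressed in.
- stand: Fixed stand of the stylus: dark round foot 72 mm in diameter, 8 mm high, with an upright aluminium tube, 36 mm outside and 26 mm inside diameter, rim at z = 116 mm. Origin: centre of the underside. With the collar on the rim the stylus origin is at z = 12 mm.
- ring_gauge: Bystander: loose steel ring, 72 mm in diameter, 22 mm high; origin at the centre of its underside.
- gauge_block: Bystander: loose flat steel gauge block standing on edge, 9 x 35 x 40 mm high; origin at the centre of its underside.
- vee_block: Bystander: loose steel vee block, 32 x 50 x 38 mm high; origin at the centre of its underside.
There are look-alikes about, which are no part of the job. What is shaped like the stylus but white is not meant.

How it is judged:
By the outcome, as a careful person would: the job done as asked, in the order asked, and still so for the second after the job is handed in, with the robot touching nothing.
It also fails if it takes over 67 s, if anything falls off the work surface, if the arm or the gripper's body presses on something with over 40 N, if the wrist force passes 120 N, or if a joint passes its speed limit or range.

ROBOT

A 6-joint arm with a two-finger parallel gripper is mounted at the origin on a cart in front of the work surface, level with it; the furniture and walls round the work are solid. World frame = base frame: x ahead of the robot, y to its left, z up, the work surface at z = 0. Lengths are in m, angles in rad, forces in N, time in s.
With the tool pointing down it reaches from about 0.3 to 0.875 m from the base axis. Payload 6.4 kg.
Tool frame: the origin (TCP) lies at the very end of the fingers, on their centre line; the grasp point (between the pads) lies 19 mm behind it; z points along the fingers, y is the line along which they close (so a half turn about z gives the same grasp; the last joint's range is limited). The gripper opens to 85 mm and grips with 20 to 120 N. Pads are 22 mm wide; open, the fingers measure 114 mm over their backs; the gripper's body (76 mm by 85 mm) begins 54 mm behind the grasp point. The pads swing forward as they close: fully open they stand 13 mm farther back than shut.
Start: joints at [-1.478, 0.181, 1.607, -0, 1.354, -0.206], TCP at [0.169, -0.55, 0.231] pointing down, gripper open.
Joint ranges: [-2.99, 2.99], [-0.89, 2.07], [0.3, 2.58], [-1.14, 4.28], [0, 2.63], [-3.12, 3.12]. Speed limits (rad/s): [2.57, 2.57, 3.01, 3.14, 3.14, 3.14].

INTERFACE

Orientations are given as [roll, pitch, yaw] about the fixed x, y, z axes, in that order (R = Rz(yaw) Ry(pitch) Rx(roll)).
In Python, from workcell import manip gives the robot as it stands.
- The arm moves only by the tool drive_tool, never from a script. Its argument "motion" is one flat list of numbers, 6 for each row, row after row: the shift along the world's x, y, z in cm, then the turn, a rotation vector about the world's x, y, z in rad. In form: [tx, ty, tz, rx, ry, rz, tx, ty, tz, rx, ry, rz, ...]. A call has 1 to 8 rows; each row shifts and turns the commanded pose from where the row before left it; what a row does not reach is not made up. A row lasts 1/12 s, in which the tool goes at most 41.7 mm and 7.16 degrees, less where a joint would pass 70% of its speed; a pose out of reach is approached as far as the arm can. A call with a gripper value outside its range is refused whole. "fingers" is the closure, from -1 (fully open) to 1 (shut), set as the call begins (left out, the last holds). The fingers move at their own pace and stop on an object; "grip_force" is the grip in N (left out, the last holds). Time passes only in rows, so rows that do not move let the fingers close. It gives the time, the measured TCP pose, the force, the opening and the grip force at its end, in the units of the state.
- manip.state(): the state, without advancing time (a new reading comes with each control period).
- manip.snapshot(name): name is "side" or "top" or "wrist"; returns a dict with "pixels" (480x640x3 uint8, blue, green, red), "fx", "fy", "cx", "cy" (pixels), "rvec" (rotation vector, rad) and "tvec" (3), from world to camera coordinates, as OpenCV has them. Camera axes: x right, y down, z forward; pixel columns grow to the right and rows downward; lengths in m; the calibration is good to about 2 mm. A picture is of the moment at which its call begins. There is no depth.
- manip.close_job(): hands the job in; it is judged then, once.
The state is a dict: "clock": time; "joints": joint angles; "joint_vel": joint speeds; "effort": joint torques, N m; "tool_pos": TCP position; "tcp_rot": TCP orientation; "ft_force": force on the tool from outside, world axes, zero at the start; "torque": the same for the moment, N m; "finger_gap": opening from 0.0 (shut) to 1.0 (fully open); "grasp_force": force on a finger pad.
Only numpy, scipy, OpenCV 4.12 (cv2) and the standard library are available. Lean on these libraries where they do the work, as an engineer would, in place of code of your own. Each camera call takes 0.05 s, during which the arm holds its last target. There are 200 camera calls.

## Working session

There is one attempt and no reset: what is moved stays moved. The work goes in short steps, Python scripts to look and compute and a tool call to move; the robot and the scene stay as the last step left them, time stands still between calls to the robot, and variables do not carry over. Pictures are saved under pics/ and viewed, at most 13 in all, crops included, and the job is handed in when it is done.

Besides the shell and the picture viewer there is one more tool, called as name(argument=value, ...) on one line, values as JSON. drive_tool: Moves the arm, as the interface text tells. Its arguments: {"type":"object","properties":{"motion":{"type":"array","items":{"type":"number"}},"fingers":{"type":"number"},"grip_force":{"type":"number"}},"required":["motion"]}

```bash
mkdir -p pics; ls; python3 - <<'E'
from workcell import manip
import cv2,numpy as np
print(manip.state())
for n in("side","top"):
    s=manip.snapshot(n);cv2.imwrite(f"pics/{n}0.png",s["pixels"])
    R=cv2.Rodrigues(np.array(s["rvec"]))[0];print(n,s["fx"],s["cx"],s["cy"],-R.T@np.array(s["tvec"]).ravel(),R)
E
```

```text
pics
{'clock': 0.0, 'joints': array([-1.47828842e+00,  1.81564194e-01,  1.60801843e+00,  8.52092636e-06,
        1.35377197e+00, -2.06320950e-01]), 'joint_vel': array([ 0.00156649, -0.00013168, -0.00036943, -0.00053956,  0.00139162,
        0.00204107]), 'effort': array([-2.62859822e-05, -4.44874835e+01, -3.51334763e+01, -2.30055357e-04,
        9.04059329e-03, -2.48705760e-05]), 'tool_pos': array([ 0.16923653, -0.54895475,  0.23036608]), 'tcp_rot': array([-3.13986978e+00, -3.69093725e-04,  2.98826695e-01]), 'ft_force': array([-0.3539621 , -0.75949928,  0.6780888 ]), 'torque': array([ 0.00045728, -0.04762462,  0.0037481 ]), 'grasp_force': 0.0, 'finger_gap': 0.9990480319070152}
side 505.2482593093989 318.9876294454779 239.95815631488315 [0.43898801 0.59241299 0.4894788 ] [[-0.98588506 -0.16739698 -0.00298442]
 [-0.07720275  0.4703586  -0.87909187]
 [ 0.14856107 -0.86645314 -0.47664302]]
top 439.85679248466965 317.46202763755787 243.17591606070272 [ 0.46843624 -0.14522815  0.9006236 ] [[-0.02654572 -0.99959543 -0.01021285]
 [-0.99707863  0.02720809 -0.07137178]
 [ 0.07162078  0.0082884  -0.9973975 ]]
```

View pics/side0.png

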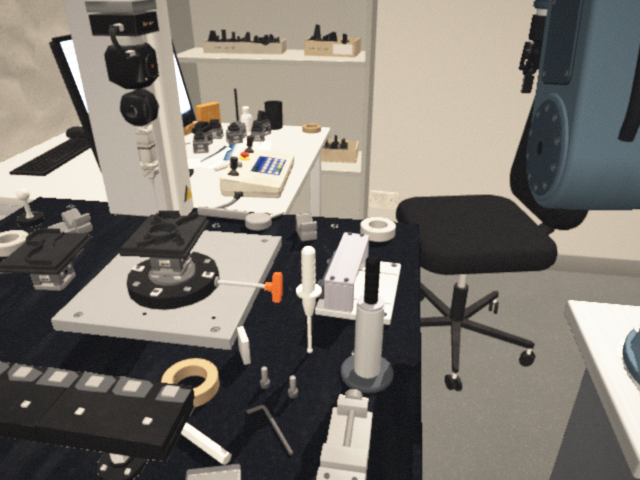

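View pics/top0.png

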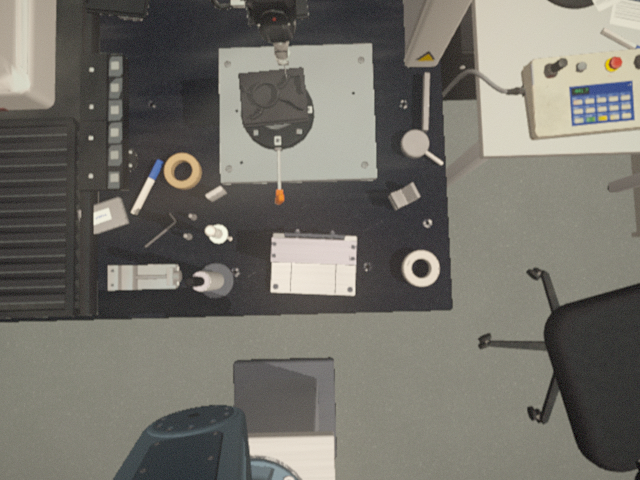

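The side view shows the black-gripped stylus in its stand (grip ~(372,280), foot ~(367,372)), with a white look-alike at (309,285). In the top view the stand foot is at ~(213,281), and the fixture spans about (272..357, 233..295). I'll enlarge both regions next.

```bash
python3 - <<'E'
import cv2,numpy as np
a=cv2.imread("pics/top0.png")[222:307,170:370];b=cv2.imread("pics/side0.png")[225:400,290:420]
A=cv2.resize(a,None,fx=4,fy=4,interpolation=cv2.INTER_CUBIC)
cv2.imwrite("pics/ctop.png",A)
cv2.imwrite("pics/cside.png",cv2.resize(b,None,fx=3.4,fy=3.4,interpolation=cv2.INTER_CUBIC))
E
```

```text
(no output)
```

View pics/ctop.png

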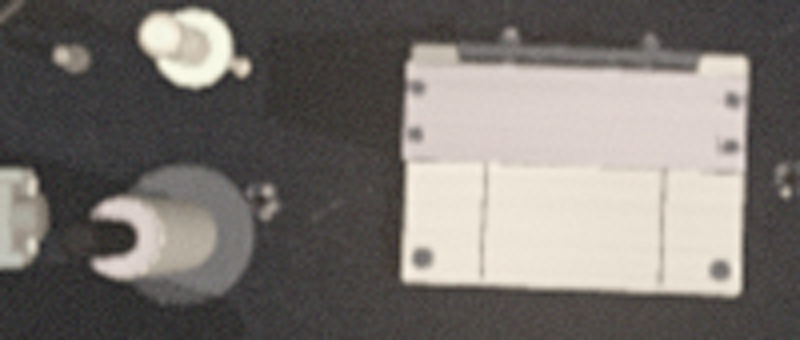

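View pics/cside.png

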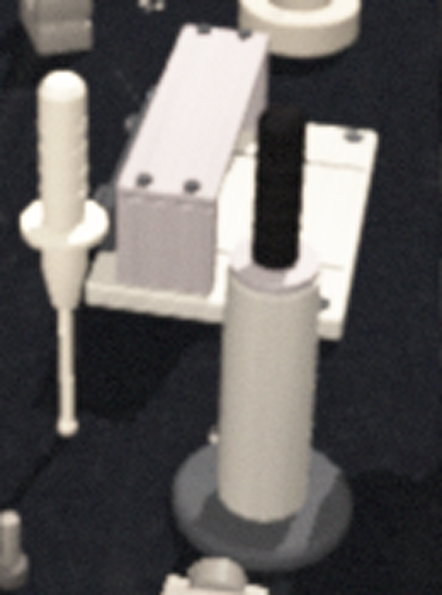

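The crops give these positions:
- **Top crop:** foot circle centre at (184,235); collar at (130,238). The plate's front corners are at (401,282) and (741,295). The scribed lines run (487,165)-(481,278) and (664,172)-(661,284), and the cover's front edge runs (402,160)-(743,172).
- **Side crop:** foot ellipse centre at about (262,506); grip top at (283,113).

```bash
cat >h.py <<'E'
from workcell import manip
import cv2,numpy as np
def cam(n):
    s=manip.snapshot(n); s["R"]=cv2.Rodrigues(np.array(s["rvec"]))[0]; s["C"]=-s["R"].T@np.array(s["tvec"]).ravel(); return s
def ray(s,u,v): return s["R"].T@np.array([(u-s["cx"])/s["fx"],(v-s["cy"])/s["fy"],1])
def onz(s,u,v,z):
    d=ray(s,u,v); return s["C"]+d*(z-s["C"][2])/d[2]
def proj(s,p):
    q=s["R"]@(np.array(p)-s["C"]); return np.array([s["fx"]*q[0]/q[2]+s["cx"],s["fy"]*q[1]/q[2]+s["cy"]])
E
python3 - <<'E'
from h import *
t=cam("top");s=cam("side")
T=lambda u,v,z:(onz(t,(u+.5)/4-.5+170,(v+.5)/4-.5+222,z)*1e3).round(1)
S=lambda u,v,z:(onz(s,(u+.5)/3.4-.5+290,(v+.5)/3.4-.5+225,z)*1e3).round(1)
for n,a in dict(foot=(184,235,.008),collar=(130,238,.121),FL=(401,282,.012),FR=(741,295,.012),L1=(487,165,.012),L2=(481,278,.012),R1=(664,172,.012),R2=(661,284,.012),CFL=(402,160,.066),CFR=(743,172,.066),CBL=(409,62,.066),CBR=(749,72,.066)).items(): print(n,T(*a))
for n,a in dict(foot=(262,506,.008),griptop=(283,113,.18),plateFL=(335,322,.012),plateBL=(90,290,.012),plateFR=(378,132,.012),CFL=(218,200,.066),CBL=(119,186,.066),CFR=(270,38,.066),CBR=(187,27,.066)).items(): print("side",n,S(*a))
E
```

```text
foot [462.6  70.6   8. ]
collar [462.6  67.2 121. ]
FL [436.2 -39.5  12. ]
FR [ 425.2 -210.1   12. ]
L1 [493.8 -84.1  12. ]
L2 [437.1 -79.8  12. ]
R1 [ 487.9 -173.3   12. ]
R2 [ 431.8 -170.2   12. ]
CFL [495.7 -47.5  66. ]
CFR [ 485.7 -209.    66. ]
CBL [542.3 -51.7  66. ]
CBR [ 533.1 -213.4   66. ]
side foot [462.8  77.8   8. ]
side griptop [463.8  64.  180. ]
side plateFL [440.1 -40.5  12. ]
side plateBL [553.5 -46.2  12. ]
side plateFR [ 425.4 -211.    12. ]
side CFL [495.7 -49.4  66. ]
side CBL [541.1 -53.5  66. ]
side CFR [ 485.4 -207.1   66. ]
side CBR [ 529.9 -212.4   66. ]
```

drive_tool(motion=[1.2,2.5,0.1,0,0,-0.015,1.2,2.5,0.1,0,0,-0.015,1.2,2.5,0.1,0,0,-0.015,1.2,2.5,0.1,0,0,-0.015,1.2,2.5,0.1,0,0,-0.015,1.2,2.5,0.1,0,0,-0.015,1.2,2.5,0.1,0,0,-0.015,1.2,2.5,0.1,0,0,-0.015], fingers=-1)

```text
clock: 0.87
tool_pos: [0.2656, -0.3481, 0.2392]
tcp_rot: [-3.141, -0.0, 0.178]
ft_force: [0.3, 0.6, 0.8]
finger_gap: 1.0
grasp_force: 0.0
```

drive_tool(motion=[1.2,2.5,0.1,0,0,-0.015,1.2,2.5,0.1,0,0,-0.015,1.2,2.5,0.1,0,0,-0.015,1.2,2.5,0.1,0,0,-0.015,1.2,2.5,0.1,0,0,-0.015,1.2,2.5,0.1,0,0,-0.015,1.2,2.5,0.1,0,0,-0.015,1.2,2.5,0.1,0,0,-0.015])

```text
clock: 1.53
tool_pos: [0.3616, -0.1482, 0.2474]
tcp_rot: [3.141, -0.0, 0.058]
ft_force: [0.2, -0.6, 0.3]
finger_gap: 1.001
grasp_force: 0.0
```

drive_tool(motion=[1.2,2.5,0.1,0,0,-0.015,1.2,2.5,0.1,0,0,-0.015,1.2,2.5,0.1,0,0,-0.015,1.2,2.5,0.1,0,0,-0.015,1.2,2.5,0.1,0,0,-0.015,1.2,2.5,0.1,0,0,-0.015,1.2,2.5,0.1,0,0,-0.015,0,0,0.1,0,0,-0.015])

```text
clock: 2.2
tool_pos: [0.4463, 0.029, 0.2553]
tcp_rot: [-3.14, -0.001, -0.058]
ft_force: [-0.9, -0.3, -0.1]
finger_gap: 1.001
grasp_force: 0.0
```

```bash
python3 - <<'E'
from h import *
w=cam("wrist");cv2.imwrite("pics/w1.png",w["pixels"]);st=manip.state()
print(st["clock"],st["tool_pos"],st["tcp_rot"],st["ft_force"])
for p in [(.4626,.068,.184),(.4626,.068,.116),(.4626,.068,.008)]: print(proj(w,p))
print(w["C"],w["fx"],w["R"])
E
```

```text
2.25 [0.44564772 0.02733158 0.25535176] [-3.14130021e+00  1.21408920e-04 -5.89624782e-02] [ 0.10836134 -0.79844329  0.42033799]
[246.82171902 219.20861379]
[264.19101014 196.72649786]
[279.76590671 176.5669745 ]
[0.51012192 0.02522563 0.39875496] 417.62299870350034 [[-0.05880066 -0.99826529 -0.00298387]
 [-0.96453454  0.05604283  0.25793861]
 [-0.25732393  0.018045   -0.9661567 ]]
```

View pics/w1.png

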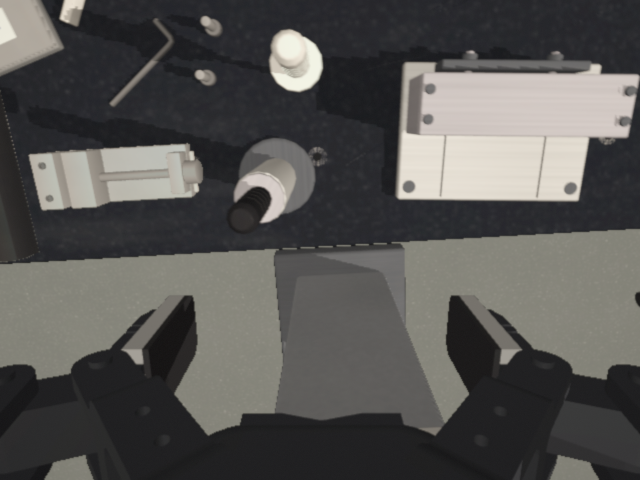

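The wrist view shows the grip top at ~(245,216) and the foot centre at ~(277,176), within 2 mm of the predictions, so the stand is at (0.464, 0.069). I'll move over it, descend and close.

drive_tool(motion=[0.9,2.1,0,0,0,0,0.9,2.1,0,0,0,0,0,0,0,0,0,0,0,0,-2,0,0,0,0,0,-2,0,0,0,0,0,-2,0,0,0,0,0,-2,0,0,0,0,0,-2,0,0,0])

```text
clock: 2.92
tool_pos: [0.4628, 0.0662, 0.1544]
tcp_rot: [3.141, 0.0, -0.062]
ft_force: [0.5, -1.0, 0.6]
finger_gap: 1.003
grasp_force: 0.0
```

drive_tool(motion=[0,0,-1.2,0,0,0,0,0,-1,0,0,0,0,0,0,0,0,0,0,0,0,0,0,0])

```text
clock: 3.25
tool_pos: [0.463, 0.0668, 0.1333]
tcp_rot: [3.141, 0.001, -0.062]
ft_force: [0.3, -0.5, 0.6]
finger_gap: 1.003
grasp_force: 0.0
```

drive_tool(motion=[0,0,0,0,0,0,0,0,0,0,0,0,0,0,0,0,0,0,0,0,0,0,0,0,0,0,0,0,0,0,0,0,0,0,0,0,0,0,0,0,0,0,0,0,0,0,0,0], fingers=1, grip_force=50)

```text
clock: 3.92
tool_pos: [0.4635, 0.0675, 0.1337]
tcp_rot: [3.142, -0.001, -0.061]
ft_force: [-1.5, 1.0, 4.8]
finger_gap: 0.195
grasp_force: 48.6
```

drive_tool(motion=[0,0,0.5,0,0,0,0,0,1,0,0,0,0,0,1.5,0,0,0,0,0,2,0,0,0,0,0,2,0,0,0,0,0,2,0,0,0,0,0,2,0,0,0,0,0,1.5,0,0,0])

```text
clock: 4.58
tool_pos: [0.4636, 0.0674, 0.2607]
tcp_rot: [3.141, -0.002, -0.061]
ft_force: [0.6, -0.2, -0.5]
finger_gap: 0.199
grasp_force: 48.8
```

drive_tool(motion=[0,0,0,0,0,0,0,0,0,0,0,0,0,0,0,0,0,0])

```text
clock: 4.83
tool_pos: [0.4626, 0.0675, 0.2573]
tcp_rot: [-3.142, 0.001, -0.061]
ft_force: [-0.1, -0.9, -1.1]
finger_gap: 0.2
grasp_force: 48.8
```

```bash
python3 - <<'E'
from h import *
st=manip.state()
print(st["clock"],st["tool_pos"],st["tcp_rot"],st["ft_force"],st["finger_gap"])
s=cam("side");t=cam("top")
p=st["tool_pos"]-[0,0,.1177]
a,b=proj(s,p),proj(t,p);print(a,b)
def crop(c,q,n=40,k=7):
    x,y=q.astype(int);return cv2.resize(c["pixels"][y-n:y+n,x-n:x+n],None,fx=k,fy=k,interpolation=cv2.INTER_CUBIC)
print(a.astype(int)-40,b.astype(int)-40)
A=crop(s,a,40,5);B=crop(t,b,40,5);cv2.imwrite("pics/c2.png",np.hstack([A,B]))
np.savez("pics/s2.npz",s=s["pixels"],t=t["pixels"])
E
```

```text
4.8333 [0.46262704 0.06752126 0.25734913] [-3.14153434e+00  1.47013429e-03 -6.12557715e-02] [-0.10862749 -0.86506472 -1.11126681] 0.20015043762697865
[372.01746282 287.5043557 ] [199.02161221 281.29486768]
[332 247] [159 241]
```

View pics/c2.png

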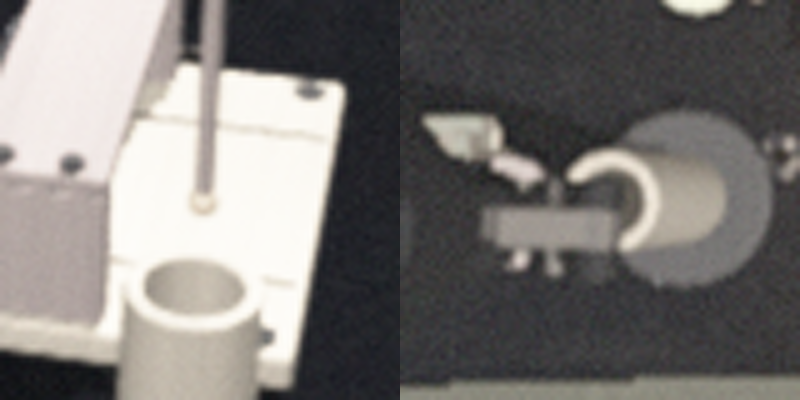

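The ball shows at side pixel ~(372.4,287), within 0.5 px of the prediction, so it lies 117.7 mm along the tool axis. From the views the fixture is at (0.4906, -0.1283) with yaw -0.062. Next I'll move over it while leaning 35°.

drive_tool(motion=[-0.3,-1.6,0,0,0,0,-0.3,-1.6,0,0,0,0,-0.35,-1,0,-0.003,-0.051,0,-0.35,-1,0,-0.003,-0.051,0,-0.35,-1,0,-0.003,-0.051,0,-0.35,-1,0,-0.003,-0.051,0,-0.35,-1,0,-0.003,-0.051,0,-0.35,-1,0,-0.003,-0.051,0])

```text
clock: 5.6
tool_pos: [0.4355, -0.0247, 0.2571]
tcp_rot: [-3.141, -0.307, -0.061]
ft_force: [-1.5, 0.3, -2.0]
finger_gap: 0.199
grasp_force: 49.0
```

drive_tool(motion=[-0.3,-1,0,-0.003,-0.051,0,-0.3,-1,0,-0.003,-0.051,0,-0.3,-1,0,-0.003,-0.051,0,-0.3,-1,0,-0.003,-0.051,0,-0.3,-1,0,-0.003,-0.051,0,-0.3,-1,0,-0.003,-0.051,0,-0.3,-0.4,0,0,0,0,0,0,0,0,0,0])

```text
clock: 6.27
tool_pos: [0.4142, -0.0895, 0.2572]
tcp_rot: [-3.139, -0.611, -0.066]
ft_force: [0.3, 0.6, -1.0]
finger_gap: 0.195
grasp_force: 49.1
```

drive_tool(motion=[0,0,-1,0,0,0,0,0,-2,0,0,0,0,0,-2,0,0,0,0,0,-2,0,0,0,0,0,-2,0,0,0,0,0,-1,0,0,0,0,0,0,0,0,0,0,0,0,0,0,0])

```text
clock: 6.93
tool_pos: [0.4151, -0.0873, 0.1574]
tcp_rot: [-3.137, -0.61, -0.062]
ft_force: [0.6, -0.4, -0.4]
finger_gap: 0.196
grasp_force: 49.1
```

```bash
cat >>h.py <<'E'
from scipy.spatial.transform import Rotation as Ro
def where(k=.1177):
    st=manip.state(); R=Ro.from_euler("xyz",st["tcp_rot"]).as_matrix()
    b=st["tool_pos"]+k*R[:,2]; c,s=np.cos(-.062),np.sin(-.062)
    d=b-[.4906,-.1283,0]; f=np.array([c*d[0]+s*d[1],-s*d[0]+c*d[1],d[2]])
    return st,b,f,R
E
python3 - <<'E'
from h import *
st,b,f,R=where();print(st["clock"],st["tool_pos"],st["ft_force"],st["joints"].round(2));print(b,(f*1e3).round(1),(R[:,1].round(3)),R[:,2].round(3),st["tcp_rot"])
E
```

```text
6.9333 [ 0.41514546 -0.08730103  0.15735009] [ 0.55116435 -0.37218339 -0.43567571] [-0.82 -0.56  2.5   0.57  0.82  0.49]
[ 0.48250979 -0.09093688  0.0609026 ] [-10.4  36.8  60.9] [-0.059 -0.998 -0.004] [ 0.572 -0.031 -0.819] [-3.13721342 -0.61035821 -0.06156108]
```

drive_tool(motion=[0.25,0.4,0,0,0,0,0.25,0.4,0,0,0,0,0,0,-1,0,0,0,0,0,-1,0,0,0,0,0,-1,0,0,0,0,0,-0.8,0,0,0,0,0,0,0,0,0,0,0,0,0,0,0])

```text
clock: 7.6
tool_pos: [0.4207, -0.0803, 0.1208]
tcp_rot: [-3.14, -0.613, -0.061]
ft_force: [-1.0, 0.0, -0.7]
finger_gap: 0.194
grasp_force: 49.1
```

drive_tool(motion=[0,0,0,0,0,0,0,0,0,0,0,0])

```text
clock: 7.77
tool_pos: [0.4209, -0.0809, 0.1214]
tcp_rot: [-3.141, -0.615, -0.061]
ft_force: [0.8, -0.5, -1.6]
finger_gap: 0.198
grasp_force: 49.1
```

```bash
python3 - <<'E'
from h import *
st,b,f,R=where();print(st["clock"],st["tool_pos"],st["ft_force"],st["joints"].round(2));print(b,(f*1e3).round(1),st["tcp_rot"])
s=cam("side");q=proj(s,b);x,y=q.astype(int);print(q,x-60,y-60)
cv2.imwrite("pics/c3.png",cv2.resize(s["pixels"][y-60:y+60,x-60:x+80],None,fx=5,fy=5,interpolation=cv2.INTER_CUBIC))
E
```

```text
7.7667 [ 0.42091355 -0.08089718  0.12136876] [ 0.80510737 -0.45382357 -1.55963601] [-0.78 -0.45  2.53  0.65  0.68  0.41]
[ 0.4886573  -0.08498717  0.02520564] [-4.6 43.1 25.2] [-3.14139167 -0.61457447 -0.06064968]
[359.75659572 293.03674532] 299 233
```

View pics/c3.png

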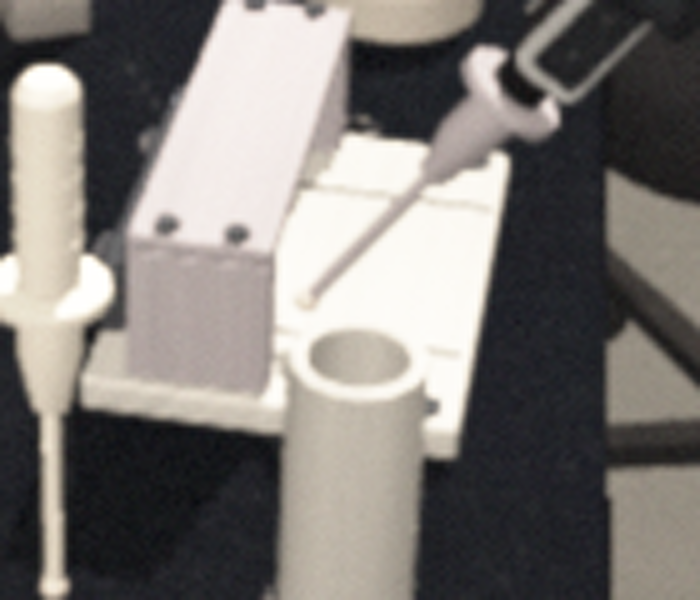

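Ball seen at side pixel (359.8,292.4), predicted (359.8,293.0), so the pose holds under lean. It sits in front of the cover, and I'll feel down to the plate.

drive_tool(motion=[0,0.25,-0.3,0,0,0,0,0,-0.3,0,0,0,0,0,-0.2,0,0,0,0,0,0,0,0,0,0,0,0,0,0,0])

```text
clock: 8.23
tool_pos: [0.4202, -0.0779, 0.1121]
tcp_rot: [-3.139, -0.613, -0.062]
ft_force: [0.4, -0.4, -1.3]
finger_gap: 0.193
grasp_force: 49.2
```

drive_tool(motion=[0,0,-0.05,0,0,0,0,0,0,0,0,0,0,0,0,0,0,0])

```text
clock: 8.48
tool_pos: [0.4203, -0.0781, 0.1119]
tcp_rot: [-3.14, -0.613, -0.062]
ft_force: [-1.0, 0.9, 0.7]
finger_gap: 0.196
grasp_force: 49.3
```

drive_tool(motion=[0,0,-0.05,0,0,0,0,0,0,0,0,0,0,0,0,0,0,0])

```text
clock: 8.73
tool_pos: [0.4204, -0.0782, 0.1114]
tcp_rot: [-3.14, -0.613, -0.062]
ft_force: [-1.6, -0.1, -0.6]
finger_gap: 0.196
grasp_force: 49.4
```

drive_tool(motion=[0,0,-0.05,0,0,0,0,0,0,0,0,0,0,0,0,0,0,0])

```text
clock: 8.98
tool_pos: [0.4204, -0.0781, 0.1109]
tcp_rot: [-3.14, -0.613, -0.062]
ft_force: [-0.2, 0.1, 1.0]
finger_gap: 0.193
grasp_force: 49.4
```

drive_tool(motion=[0,0,-0.05,0,0,0,0,0,0,0,0,0,0,0,0,0,0,0])

```text
clock: 9.23
tool_pos: [0.4204, -0.0782, 0.1104]
tcp_rot: [-3.14, -0.613, -0.062]
ft_force: [-0.2, -0.6, 1.3]
finger_gap: 0.193
grasp_force: 49.4
```

Plate contact is felt (Fz up ~2.5 N). Now I'll slide in under the cover and feel for the bar.

drive_tool(motion=[0.32,-0.02,0,0,0,0,0.32,-0.02,0,0,0,0,0.32,-0.02,0,0,0,0,0.32,-0.02,0,0,0,0,0.32,-0.02,0,0,0,0,0,0,0,0,0,0,0,0,0,0,0,0])

```text
clock: 9.82
tool_pos: [0.4367, -0.079, 0.1104]
tcp_rot: [-3.14, -0.613, -0.062]
ft_force: [0.5, 0.3, 0.7]
finger_gap: 0.2
grasp_force: 49.4
```

drive_tool(motion=[0.05,0,0,0,0,0,0.05,0,0,0,0,0,0,0,0,0,0,0])

```text
clock: 10.07
tool_pos: [0.4373, -0.079, 0.1103]
tcp_rot: [-3.14, -0.613, -0.062]
ft_force: [-0.5, 0.6, 1.5]
finger_gap: 0.197
grasp_force: 49.4
```

drive_tool(motion=[0.05,0,0,0,0,0,0.05,0,0,0,0,0,0,0,0,0,0,0])

```text
clock: 10.32
tool_pos: [0.4382, -0.079, 0.1101]
tcp_rot: [-3.14, -0.613, -0.062]
ft_force: [-1.2, -0.4, 1.0]
finger_gap: 0.199
grasp_force: 49.5
```

drive_tool(motion=[0.05,0,0,0,0,0,0.05,0,0,0,0,0,0,0,0,0,0,0])

```text
clock: 10.57
tool_pos: [0.4393, -0.079, 0.1102]
tcp_rot: [-3.14, -0.613, -0.062]
ft_force: [-1.3, 0.1, 2.1]
finger_gap: 0.197
grasp_force: 49.4
```

drive_tool(motion=[0.05,0,0,0,0,0,0.05,0,0,0,0,0,0,0,0,0,0,0])

```text
clock: 10.82
tool_pos: [0.4404, -0.079, 0.1103]
tcp_rot: [-3.14, -0.613, -0.062]
ft_force: [-1.9, 0.2, 1.5]
finger_gap: 0.199
grasp_force: 49.4
```

drive_tool(motion=[0.05,0,0,0,0,0,0.05,0,0,0,0,0,0,0,0,0,0,0])

```text
clock: 11.07
tool_pos: [0.4413, -0.079, 0.1103]
tcp_rot: [-3.14, -0.613, -0.062]
ft_force: [-1.1, -0.1, 1.3]
finger_gap: 0.199
grasp_force: 49.4
```

drive_tool(motion=[0.05,0,0,0,0,0,0.05,0,0,0,0,0,0,0,0,0,0,0])

```text
clock: 11.32
tool_pos: [0.4423, -0.079, 0.1103]
tcp_rot: [-3.14, -0.613, -0.062]
ft_force: [-1.5, 0.5, 1.4]
finger_gap: 0.192
grasp_force: 49.4
```

drive_tool(motion=[0.05,0,0,0,0,0,0.05,0,0,0,0,0,0,0,0,0,0,0])

```text
clock: 11.57
tool_pos: [0.4434, -0.079, 0.1103]
tcp_rot: [-3.14, -0.613, -0.062]
ft_force: [-0.8, -0.3, 1.2]
finger_gap: 0.195
grasp_force: 49.4
```

drive_tool(motion=[0.05,0,0,0,0,0,0.05,0,0,0,0,0,0,0,0,0,0,0])

```text
clock: 11.82
tool_pos: [0.4443, -0.079, 0.1103]
tcp_rot: [-3.14, -0.613, -0.062]
ft_force: [-0.8, 0.1, 2.3]
finger_gap: 0.194
grasp_force: 49.4
```

```bash
python3 - <<'E'
from h import *
st,b,f,R=where();print(st["clock"],st["tool_pos"],st["ft_force"],st["torque"],(f*1e3).round(1))
s=cam("side");t=cam("top");w=cam("wrist")
for n,c in zip("stw",(s,t,w)): print(n,proj(c,b))
for n,c in zip("stw",(s,t,w)): cv2.imwrite(f"pics/d_{n}.png",c["pixels"])
x,y=proj(s,b).astype(int);u,v=proj(w,b).astype(int);print(x,y,u,v)
S=s["pixels"][y-55:y+45,x-55:x+45];W=w["pixels"][max(v-50,0):max(v-50,0)+100,u-50:u+50]
cv2.imwrite("pics/c4.png",np.hstack([cv2.resize(i,(400,400),interpolation=cv2.INTER_CUBIC) for i in(S,W)]))
E
```

```text
11.8167 [ 0.44433401 -0.07900199  0.11028813] [-0.84916375  0.14114372  2.28648767] [ 0.01033978  0.33610052 -0.01285801] [18.5 46.6 14. ]
s [345.12366411 298.09878355]
t [290.54738198 253.87429377]
w [321.80608514 224.82165563]
345 298 321 224
```

View pics/c4.png

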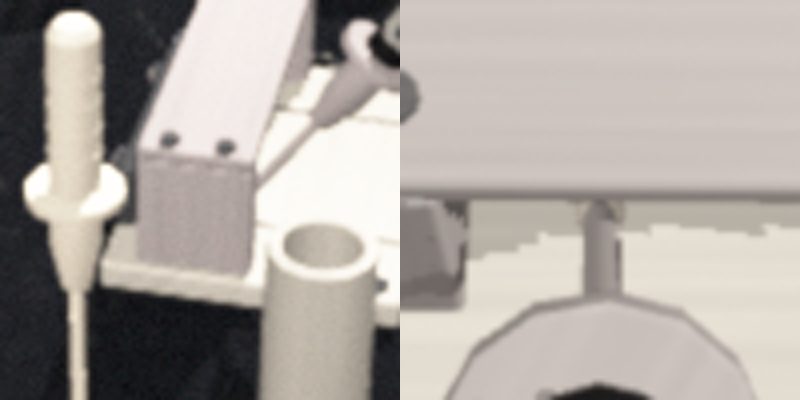

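The side view shows the rod going under the cover. The wrist view shows the ball (~(600,210) in the composite) just in front of the cover edge. No bar contact yet, so I'll continue.

drive_tool(motion=[0.05,-0.05,0,0,0,0,0.05,-0.05,0,0,0,0,0,0,0,0,0,0])

```text
clock: 12.22
tool_pos: [0.4451, -0.0797, 0.11]
tcp_rot: [-3.139, -0.612, -0.062]
ft_force: [-2.1, 1.5, 2.3]
finger_gap: 0.195
grasp_force: 49.7
```

drive_tool(motion=[0.05,0,0,0,0,0,0.05,0,0,0,0,0,0,0,0,0,0,0])

```text
clock: 12.47
tool_pos: [0.446, -0.0797, 0.1099]
tcp_rot: [-3.139, -0.612, -0.062]
ft_force: [-3.2, 0.5, 0.7]
finger_gap: 0.191
grasp_force: 49.7
```

drive_tool(motion=[0.05,0,0,0,0,0,0.05,0,0,0,0,0,0,0,0,0,0,0])

```text
clock: 12.72
tool_pos: [0.447, -0.0798, 0.1099]
tcp_rot: [-3.139, -0.612, -0.062]
ft_force: [-3.6, 0.4, 1.0]
finger_gap: 0.195
grasp_force: 49.7
```

The bar is felt (Fx ≈ -3.4 N). I'll ease down a little to seat the ball in the corner.

drive_tool(motion=[0,0,-0.05,0,0,0,0,0,-0.05,0,0,0,0,0,0,0,0,0])

```text
clock: 12.97
tool_pos: [0.4472, -0.0799, 0.1091]
tcp_rot: [-3.139, -0.613, -0.062]
ft_force: [-5.1, 1.4, 1.6]
finger_gap: 0.199
grasp_force: 49.8
```

drive_tool(motion=[0,0,0,0,0,0])

```text
clock: 13.05
tool_pos: [0.4472, -0.0799, 0.1092]
tcp_rot: [-3.139, -0.613, -0.062]
ft_force: [-4.8, 2.4, 1.1]
finger_gap: 0.199
grasp_force: 49.9
```

drive_tool(motion=[0,0,0,0,0,0])

```text
clock: 13.13
tool_pos: [0.4472, -0.0799, 0.1092]
tcp_rot: [-3.14, -0.613, -0.062]
ft_force: [-4.5, 1.2, 1.4]
finger_gap: 0.198
grasp_force: 49.9
```

```bash
python3 - <<'E'
from h import *
st,b,f,R=where();print(st["clock"],st["tool_pos"],st["ft_force"],st["torque"],(f*1e3).round(1),st["joints"].round(3))
E
```

```text
13.1333 [ 0.44721976 -0.07990113  0.1092243 ] [-4.45735562  1.22270905  1.37680448] [0.44805339 1.03791371 0.31351071] [21.4 45.9 12.9] [-0.702 -0.299  2.473  0.696  0.569  0.409]
```

drive_tool(motion=[-0.03,0,0,0,0,0,0,0,0,0,0,0,0,0,0,0,0,0])

```text
clock: 13.38
tool_pos: [0.447, -0.0799, 0.1093]
tcp_rot: [-3.14, -0.613, -0.062]
ft_force: [-4.2, 1.5, 1.4]
finger_gap: 0.198
grasp_force: 49.9
```

drive_tool(motion=[-0.005,-0.08,0,0,0,0,-0.01,-0.166,0,0,0,0,-0.01,-0.166,0,0,0,0,-0.01,-0.166,0,0,0,0])

```text
clock: 13.72
tool_pos: [0.4465, -0.0854, 0.1092]
tcp_rot: [-3.139, -0.613, -0.062]
ft_force: [-4.1, 3.0, 1.3]
finger_gap: 0.197
grasp_force: 50.4
```

drive_tool(motion=[-0.01,-0.166,0,0,0,0,-0.01,-0.166,0,0,0,0,-0.01,-0.166,0,0,0,0,-0.01,-0.166,0,0,0,0])

```text
clock: 14.05
tool_pos: [0.4461, -0.0922, 0.1092]
tcp_rot: [-3.139, -0.613, -0.062]
ft_force: [-4.5, 3.3, 1.8]
finger_gap: 0.199
grasp_force: 50.4
```

drive_tool(motion=[-0.01,-0.166,0,0,0,0,-0.011,-0.166,0,0,0,0,-0.01,-0.166,0,0,0,0,-0.011,-0.166,0,0,0,0,-0.01,-0.166,0,0,0,0,-0.011,-0.166,0,0,0,0])

```text
clock: 14.55
tool_pos: [0.4455, -0.1021, 0.1092]
tcp_rot: [-3.139, -0.613, -0.062]
ft_force: [-3.6, 2.7, 2.4]
finger_gap: 0.194
grasp_force: 50.4
```

drive_tool(motion=[-0.01,-0.166,0,0,0,0,-0.011,-0.166,0,0,0,0,-0.01,-0.166,0,0,0,0,-0.011,-0.166,0,0,0,0,-0.01,-0.166,0,0,0,0,-0.011,-0.166,0,0,0,0])

```text
clock: 15.05
tool_pos: [0.4449, -0.1121, 0.1091]
tcp_rot: [-3.139, -0.613, -0.062]
ft_force: [-4.6, 3.4, 1.8]
finger_gap: 0.197
grasp_force: 50.4
```

drive_tool(motion=[-0.01,-0.166,0,0,0,0,-0.011,-0.166,0,0,0,0,-0.01,-0.166,0,0,0,0,-0.011,-0.166,0,0,0,0,-0.01,-0.166,0,0,0,0,-0.011,-0.166,0,0,0,0])

```text
clock: 15.55
tool_pos: [0.4442, -0.122, 0.1091]
tcp_rot: [-3.139, -0.613, -0.062]
ft_force: [-4.2, 3.8, 2.4]
finger_gap: 0.199
grasp_force: 50.4
```

drive_tool(motion=[-0.01,-0.166,0,0,0,0,-0.011,-0.166,0,0,0,0,-0.01,-0.166,0,0,0,0,-0.011,-0.166,0,0,0,0,-0.01,-0.166,0,0,0,0,-0.011,-0.166,0,0,0,0])

```text
clock: 16.05
tool_pos: [0.4436, -0.132, 0.1091]
tcp_rot: [-3.139, -0.613, -0.062]
ft_force: [-4.2, 3.8, 1.8]
finger_gap: 0.194
grasp_force: 50.4
```

drive_tool(motion=[-0.01,-0.166,0,0,0,0,-0.011,-0.166,0,0,0,0,-0.01,-0.166,0,0,0,0,-0.011,-0.166,0,0,0,0,-0.01,-0.166,0,0,0,0,-0.011,-0.166,0,0,0,0])

```text
clock: 16.55
tool_pos: [0.443, -0.142, 0.1091]
tcp_rot: [-3.139, -0.613, -0.062]
ft_force: [-3.8, 3.2, 2.0]
finger_gap: 0.196
grasp_force: 50.4
```

drive_tool(motion=[-0.01,-0.166,0,0,0,0,-0.011,-0.166,0,0,0,0,-0.01,-0.166,0,0,0,0,-0.011,-0.166,0,0,0,0,-0.01,-0.166,0,0,0,0,-0.011,-0.166,0,0,0,0])

```text
clock: 17.05
tool_pos: [0.4423, -0.152, 0.1091]
tcp_rot: [-3.139, -0.613, -0.062]
ft_force: [-3.2, 4.0, 1.1]
finger_gap: 0.193
grasp_force: 50.4
```

```bash
python3 - <<'E'
from h import *
st,b,f,R=where();print(st["clock"],st["tool_pos"],st["ft_force"],b,(f*1e3).round(1))
E
```

```text
17.05 [ 0.4423298  -0.15195532  0.10912056] [-3.17612224  4.03684566  1.1061186 ] [ 0.509904   -0.15583544  0.01282953] [ 21.  -26.3  12.8]
```

drive_tool(motion=[-0.009,-0.166,-0.003,0,0,0,-0.009,-0.166,-0.003,0,0,0,-0.01,-0.166,-0.003,0,0,0,-0.01,-0.166,0,0,0,0,-0.01,-0.166,0,0,0,0,-0.011,-0.166,0,0,0,0])

```text
clock: 17.55
tool_pos: [0.4417, -0.1619, 0.109]
tcp_rot: [-3.139, -0.613, -0.062]
ft_force: [-4.6, 4.0, 1.0]
finger_gap: 0.196
grasp_force: 50.4
```

drive_tool(motion=[-0.01,-0.166,0,0,0,0,-0.011,-0.166,0,0,0,0,-0.01,-0.166,0,0,0,0,-0.011,-0.166,0,0,0,0,-0.01,-0.166,0,0,0,0,-0.011,-0.166,0,0,0,0])

```text
clock: 18.05
tool_pos: [0.4411, -0.1719, 0.109]
tcp_rot: [-3.139, -0.613, -0.062]
ft_force: [-4.0, 3.2, 2.0]
finger_gap: 0.197
grasp_force: 50.4
```

drive_tool(motion=[0,-0.03,0,0,0,0,0,0,0,0,0,0])

```text
clock: 18.22
tool_pos: [0.4411, -0.1727, 0.1091]
tcp_rot: [-3.14, -0.613, -0.062]
ft_force: [-5.0, 1.4, 1.2]
finger_gap: 0.199
grasp_force: 50.1
```

```bash
python3 - <<'E'
from h import *
st,b,f,R=where();print(st["clock"],st["tool_pos"],st["ft_force"],b,(f*1e3).round(1))
s=cam("side");w=cam("wrist");L=[proj(w,(.4906+.998*x+.062*y,-.1283-.062*x+.998*y,.012)) for x,y in((0,-.045),(-.05,-.045),(.021,-.045))]
print(proj(s,b),proj(w,b),L)
u,v=proj(w,b).astype(int);v=max(v,60)
cv2.imwrite("pics/c5.png",cv2.resize(w["pixels"][v-60:v+90,u-80:u+120],None,fx=4,fy=4,interpolation=cv2.INTER_CUBIC));print(u-80,v-60)
E
```

```text
18.2167 [ 0.44112626 -0.17270907  0.10913734] [-5.01855494  1.35712403  1.20056608] [ 0.50870091 -0.17673178  0.01285248] [ 21.1 -47.2  12.9]
[353.3313338  268.93416567] [321.81456041 224.81262021] [array([318.28667407, 256.49630599]), array([318.02904088, 337.91503409]), array([318.38509756, 225.39194371])]
241 164
```

View pics/c5.png

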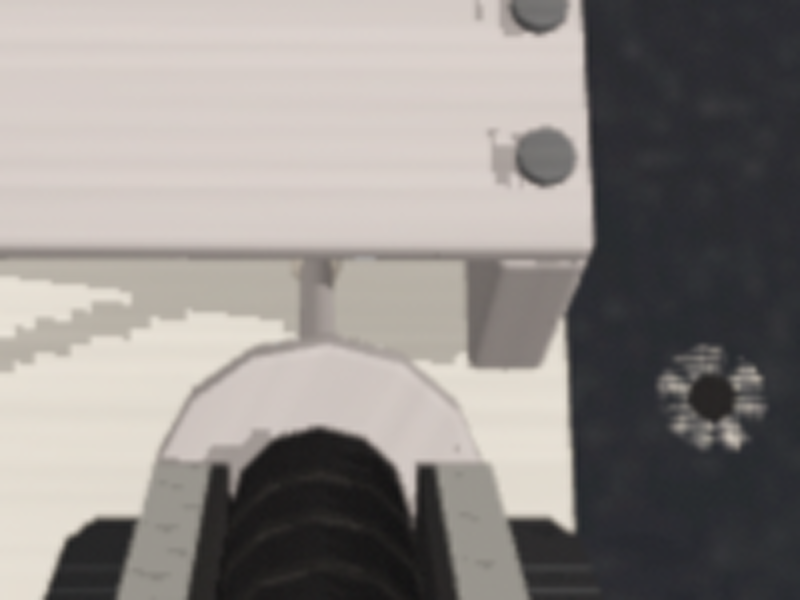

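The ball ends at fixture y ≈ -47, past the right line and still seated, with the cover edge and right post visible. I'll retreat along the stylus axis, then rise, stand it upright and go back to the stand.

drive_tool(motion=[-0.29,0.02,0.41,0,0,0,-0.57,0.04,0.82,0,0,0,-1.15,0.07,1.64,0,0,0,-1.4,0.09,2.0,0,0,0,0,0,2,0,0,0,0,0,2.5,0,0,0,0,0,2.5,0,0,0,0.4,1.5,1.5,0.002,0.034,0])

```text
clock: 18.98
tool_pos: [0.4109, -0.1588, 0.2465]
tcp_rot: [3.137, -0.582, -0.065]
ft_force: [0.5, -0.5, -1.9]
finger_gap: 0.194
grasp_force: 49.2
```

drive_tool(motion=[0.4,2,0.3,0.003,0.045,0,0.4,2,0.3,0.003,0.045,0,0.4,2,0,0.003,0.045,0,0.4,2,0,0.003,0.045,0,0.4,2,0,0.003,0.045,0,0.4,2,0,0.003,0.045,0,0.4,2,0,0.003,0.045,0,0.4,2,0,0.003,0.045,0])

```text
clock: 19.65
tool_pos: [0.444, 0.0056, 0.2501]
tcp_rot: [-3.139, -0.22, -0.063]
ft_force: [1.1, -0.5, -1.1]
finger_gap: 0.195
grasp_force: 49.2
```

```bash
python3 - <<'E'
from h import *
st,b,f,R=where();print(st["clock"],st["tool_pos"],st["tcp_rot"],st["ft_force"],b,st["joints"].round(2),st["finger_gap"])
E
```

```text
19.65 [0.44404519 0.00555076 0.25012878] [-3.13937484 -0.21951663 -0.06281371] [ 1.10843207 -0.48953068 -1.06840258] [0.46964107 0.00420242 0.13525353] [-0.3  -0.32  2.05  0.06  1.19  1.32] 0.19466171864142004
```

drive_tool(motion=[0.4,1.2,0.3,0.003,0.044,0,0.4,1.3,0.3,0.003,0.044,0,0.4,1.3,0.3,0.003,0.044,0,0.4,1.3,0.1,0.003,0.044,0,0.4,1.2,0,0.003,0.043,0,0,0,0,0,0,0,0,0,0,0,0,0,0,0,0,0,0,0])

```text
clock: 20.32
tool_pos: [0.4631, 0.0673, 0.259]
tcp_rot: [-3.137, -0.0, -0.063]
ft_force: [-0.7, 0.3, -1.3]
finger_gap: 0.191
grasp_force: 49.2
```

```bash
python3 - <<'E'
from h import *
st,b,f,R=where();print(st["clock"],st["tool_pos"],st["tcp_rot"],st["ft_force"],b,st["finger_gap"])
s=cam("side");q=proj(s,b);x,y=q.astype(int);print(q,x-40,y-40)
cv2.imwrite("pics/c6.png",cv2.resize(s["pixels"][y-60:y+60,x-60:x+60],None,fx=5,fy=5,interpolation=cv2.INTER_CUBIC))
for a in((372.0,287.5),(372.4,286.9)):print(a)
print(onz(s,370.0,304.6,.116),proj(s,(.463,.068,.116)))
E
```

```text
20.3167 [0.46314708 0.06732331 0.25897618] [-3.13711757e+00 -1.70191297e-05 -6.28274512e-02] [-0.74305463  0.28518592 -1.30012157] [0.46318215 0.06784887 0.14127735] 0.1906698328484614
[371.60911183 286.51005593] 331 246
(372.0, 287.5)
(372.4, 286.9)
[0.46379119 0.07081383 0.116     ] [370.80777996 303.36118568]
```

View pics/c6.png

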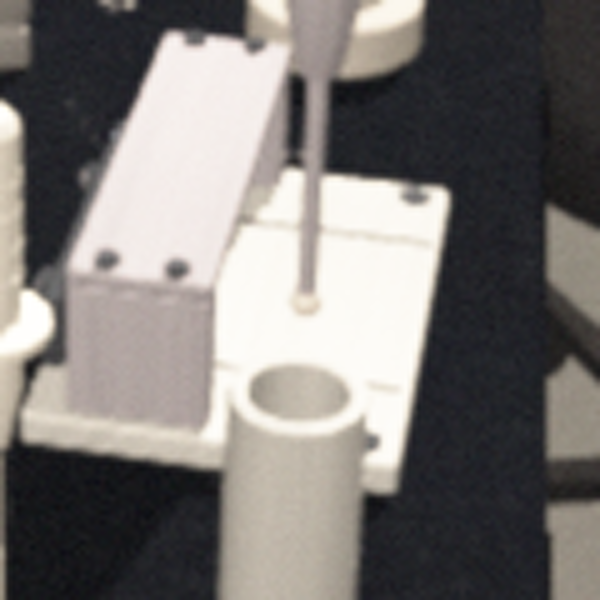

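The ball is still on the tool axis (372.1,286.1 against 371.6,286.5). The rim centre at (370.6,305.6) puts the tube slightly to +y, so I'll shift 1.5 mm and lower.

drive_tool(motion=[0.05,0.15,-0.5,0,0,0,0,0,-1,0,0,0,0,0,-1.2,0,0,0,0,0,-1.2,0,0,0,0,0,-1.2,0,0,0,0,0,-1.2,0,0,0,0,0,0,0,0,0])

```text
clock: 20.95
tool_pos: [0.4614, 0.0692, 0.1927]
tcp_rot: [-3.137, 0.006, -0.063]
ft_force: [-0.2, -0.2, -1.4]
finger_gap: 0.196
grasp_force: 49.2
```

drive_tool(motion=[0,0,-1,0,0,0,0,0,-1,0,0,0,0,0,-1,0,0,0,0,0,0,0,0,0])

```text
clock: 21.28
tool_pos: [0.4622, 0.0693, 0.1635]
tcp_rot: [-3.137, 0.005, -0.063]
ft_force: [-1.0, -0.4, -1.1]
finger_gap: 0.199
grasp_force: 49.2
```

drive_tool(motion=[0,0,-1,0,0,0,0,0,-1,0,0,0,0,0,-0.7,0,0,0,0,0,0,0,0,0])

```text
clock: 21.62
tool_pos: [0.4623, 0.0694, 0.1369]
tcp_rot: [-3.137, 0.005, -0.063]
ft_force: [-0.2, -0.3, -1.2]
finger_gap: 0.2
grasp_force: 49.2
```

drive_tool(motion=[0,0,-0.1,0,0,0,0,0,-0.1,0,0,0,0,0,0,0,0,0])

```text
clock: 21.87
tool_pos: [0.4639, 0.0693, 0.1371]
tcp_rot: [-3.137, 0.001, -0.062]
ft_force: [0.3, -0.5, -0.7]
finger_gap: 0.195
grasp_force: 49.2
```

drive_tool(motion=[0,0,-0.1,0,0,0,0,0,0,0,0,0,0,0,0,0,0,0])

```text
clock: 22.12
tool_pos: [0.4638, 0.0693, 0.1361]
tcp_rot: [-3.137, 0.001, -0.062]
ft_force: [-1.1, -0.9, -1.3]
finger_gap: 0.199
grasp_force: 49.2
```

drive_tool(motion=[0,0,-0.1,0,0,0,0,0,-0.05,0,0,0,0,0,0,0,0,0])

```text
clock: 22.37
tool_pos: [0.4635, 0.0693, 0.1343]
tcp_rot: [-3.137, 0.001, -0.063]
ft_force: [-0.3, 0.5, -0.4]
finger_gap: 0.2
grasp_force: 49.2
```

drive_tool(motion=[0,0,-0.05,0,0,0,0,0,0,0,0,0,0,0,0,0,0,0])

```text
clock: 22.62
tool_pos: [0.4636, 0.0693, 0.1339]
tcp_rot: [-3.137, 0.001, -0.062]
ft_force: [0.4, 0.9, -0.3]
finger_gap: 0.194
grasp_force: 49.3
```

drive_tool(motion=[0,0,-0.05,0,0,0,0,0,0,0,0,0,0,0,0,0,0,0])

```text
clock: 22.87
tool_pos: [0.4638, 0.0693, 0.1338]
tcp_rot: [-3.137, 0.001, -0.062]
ft_force: [-1.6, 1.7, 4.2]
finger_gap: 0.199
grasp_force: 49.6
```

drive_tool(motion=[0,0,0,0,0,0,0,0,0,0,0,0,0,0,0,0,0,0,0,0,0,0,0,0,0,0,0,0,0,0,0,0,0,0,0,0,0,0,0,0,0,0,0,0,0,0,0,0], fingers=-1)

```text
clock: 23.53
tool_pos: [0.4636, 0.0693, 0.1334]
tcp_rot: [-3.137, 0.001, -0.063]
ft_force: [-0.6, 0.3, -0.1]
finger_gap: 0.998
grasp_force: 0.0
```

The collar seated (Fz jumped to +4 N) and the grip is released. Next I'll withdraw upward and check.

drive_tool(motion=[0,0,1,0,0,0,0,0,2,0,0,0,0,0,2,0,0,0,0,0,2,0,0,0,0,0,2,0,0,0,0,0,2,0,0,0,0,0,2,0,0,0,0,0,0,0,0,0])

```text
clock: 24.2
tool_pos: [0.4659, 0.0691, 0.2687]
tcp_rot: [-3.137, -0.007, -0.062]
ft_force: [0.0, 0.9, 0.8]
finger_gap: 0.999
grasp_force: 0.0
```

```bash
python3 - <<'E'
from h import *
s=cam("side");P=s["pixels"];o=cv2.imread("pics/side0.png")
cv2.imwrite("pics/c7.png",np.hstack([cv2.resize(i[225:400,290:420],None,fx=3,fy=3,interpolation=cv2.INTER_CUBIC) for i in(o,P)]))
print(manip.state()["tool_pos"])
E
```

```text
[0.46507462 0.06914746 0.26641059]
```

View pics/c7.png

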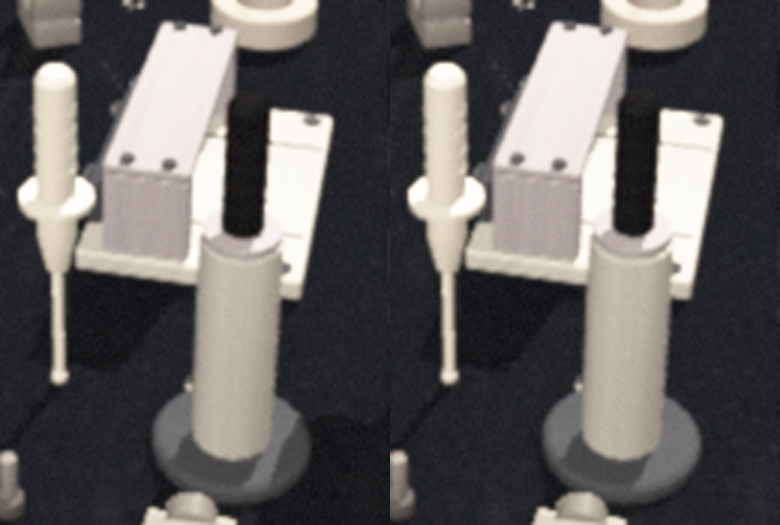

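The before and after views match: the stylus is upright with its collar on the rim (after view, ~(635,232)), and the other things in view haven't moved. I'm handing the job in.

```bash
python3 -c "
from workcell import manip
print(manip.close_job())"
```

```text
the job is handed in; nothing more can be done
None
```

The job is handed in: I guided the ball along the seam from the left line to just past the right one at about 2 cm/s, with force readings showing plate and bar contact throughout, then put the stylus back upright with its collar on the stand rim (about 24 s of robot time; no verdict was returned).

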